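# Set a sharpened chisel up under the inspection microscope

## Task

I want to inspect the edge of the wood chisel that I have just sharpened. Lay the chisel gently on the inspection microscope, handle in the V rest and cutting edge flat on the middle of the white spot under the lens, and let go; then turn the click-stop collar anticlockwise (seen from above) to the click where its long white line stands at the barrel's index line, and let go. Do not let the lens touch the chisel, and leave the other things on the bench where they are.

Things in the scene. Friction and masses are not known exactly. Their poses are not given: they have to be found in the camera images.
- chisel: loose wood chisel 240 mm long, 0.1 to 0.23 kg: yellow handle 28 mm thick, flat steel blade 20 mm wide, 4 mm thick. It lies on a small flat of the handle, blade level. Origin: middle of its length, on the underside of the handle; z up; handle along y = +15 to +120 mm (z = 0 to 28), blade along y = +15 to -120 mm (z = 12 to 16). It balances near y = +50 mm: grip the handle there, across x
- chisel_edge (a point): middle of the chisel's cutting edge, on the underside of the blade: chisel frame (0, -120, 12) mm
- microscope: inspection microscope, its stand fixed to the bench. Origin: on the bench below the vertical optical axis, z up; column at x = +75 mm (top z = 120); base plate x -70 to +100, y -62 to +62, top z = 14; a low rail (22 wide, top z = 13) runs to -x, towards the robot, and carries the V rest. Clamp (53 diameter, z = 88 to 116) on the fixed barrel (41 diameter); collar above it; eyepiece (43 or less) ends at z = 188
- stage_spot (a point): centre of the white spot (32 mm diameter) on the stage block (60x64 mm), on the optical axis, z = 34 mm in the microscope frame; axes like the microscope's. Here the cutting edge must lie
- vee_rest (a point): microscope frame (-212, 0, 36) mm: on the handle's centre line when it lies in the V rest. The rest is 22 mm long (x = -223 to -201), 49 mm wide, its V (90 degrees) 28 mm wide between cheeks 37 mm apart, top at z = 34 mm. The seated chisel lies along the microscope's x axis, blade to +x, its origin at (-120, 0, 22) mm; its handle is free for the fingers from x = -135 to -198 mm
- collar (a point): centre of the black knurled collar, microscope frame (0, 0, 156) mm; 56 mm diameter, 24 mm high, turns round the barrel; free space round it down to z = 120. Its bevelled upper edge has six white lines, one a click: five short thin ones and a long wide one that also runs down the side. The index, a white line on the barrel just above and below the collar, faces the microscope's -x
- collar_ring (a joint): turn of the collar, 0 to 1.75 rad, growing anticlockwise seen from above. Clicks at 0, 0.35, 0.70, 1.05, 1.40, 1.75; a sprung ball pulls it into the nearest with up to about 0.12 N m. At 1.40, the last click but one, the long line stands at the index. It starts in one of the first three clicks (low power); turning it up screws the lens down
- lens_tube: lens tube under the barrel, 33 mm diameter; origin at its lower end on the optical axis, z = 74 mm with the collar at 0 and 8 mm lower for each rad of the collar
- screwdriver: screwdriver with a yellow handle much like the chisel's but a thin round 8 mm shank, 26x190x33 mm; a bystander. Origin: centre of its underside; handle towards its +y, tip towards -y
- sanding_block: brown sanding block 65x100x28 mm, a bystander. Origin: centre of its underside
- pliers: red combination pliers 48x181x15 mm, a bystander. Origin: centre of the underside
- tape_measure: yellow pocket tape measure 40x80x66 mm, a bystander. Origin: centre of the underside
- pencil: green pencil 7x117x7 mm, a bystander. Origin: centre of the underside

How it is judged:
On the way, in this order (a step that is already met when the one before it is completed fails the run):
1. the chisel lies released on the microscope, handle in the V rest, edge on the white spot (horizontal distance between chisel_edge and stage_spot below 0.009 m and z of chisel_edge in the frame of stage_spot between -0.004 and 0.005 m and angle between the y axis of chisel and the x axis of microscope, either way round below 0.08 rad and angle between chisel's own z axis and vertical below 0.2 rad and linear speed of chisel below 0.02 m/s and contact force between chisel and the fingers below 0.2 N), for 0.3 s.
2. the collar stands at the click of the long line (value of joint collar_ring between 1.3 and 1.5 rad), for 0.2 s.
At the end, for the whole second after the job is handed in: The chisel rests flat and released in the V rest and on the stage: middle of its edge within 9 mm of the optical axis and 5 mm of the stage top, along the rail within 0.08 rad, rolled less than 0.2 rad; the collar rests within 0.1 rad of the long line's click (1.40) (all of step 1 and all of step 2 and velocity of joint collar_ring between -0.05 and 0.05 rad/s); the robot touches nothing.
It fails at once if the lens tube touches the chisel (contact force between chisel and lens_tube above 0.5 N).
It fails at once if the chisel is pressed or knocked hard (over 40 N) against the microscope (contact force between chisel and microscope above 40 N).
It fails at once if a bystander is moved by more than 30 mm (distance of any of screwdriver, sanding_block, pliers, tape_measure, pencil from where it was at the start of the episode above 0.03 m).
It also fails if it takes over 56 s, if anything falls off the work surface, if the arm or the gripper's body presses on something with over 40 N, if the wrist force passes 120 N, or if a joint passes its speed limit or range.

## Robot

A 7-joint arm with a two-finger parallel gripper is mounted at the origin on a cart in front of the work surface, level with it; the furniture and walls round the work are solid. World frame = base frame: x ahead of the robot, y to its left, z up, the work surface at z = 0. Lengths are in m, angles in rad, forces in N, time in s.
With the tool pointing down it reaches from about 0.4 to 0.85 m from the base axis. Payload 10.4 kg.
Tool frame: the origin (TCP) lies between the finger pads; the fingertips stand 19 mm ahead of it and the grasp point (between the pads) is the TCP (manip.tip_reach is the z of the fingertips in the tool frame, in m); z points along the fingers, y is the direction in which the jaws open and shut (so a half turn about z gives the same grasp; the last joint's range is limited). The gripper opens to 85 mm and grips with 20 to 120 N. Pads are 22 mm wide; open, the fingers measure 114 mm over their backs; the gripper's body (76 mm by 85 mm) begins 54 mm behind the grasp point. The pads swing forward as they close: fully open they stand 13 mm farther back than shut.
Start: joints at [-1.278, 0.332, -0.065, 1.46, 0.022, 1.35, -0.088], TCP at [0.194, 0.594, 0.25] pointing down, gripper open.
Joint ranges: [-2.6, 2.6], [-0.5, 2.12], [-1.47, 1.34], [0.16, 2.42], [-1.27, 4.41], [0.06, 2.06], [-2.6, 2.6]. Speed limits (rad/s): [2.22, 2.22, 2.79, 2.79, 3.14, 3.14, 3.14].

## Interface

Orientations are given as a unit quaternion [x, y, z, w].
In Python, from workcell import sensors, cams, manip gives the robot as it stands.
- The arm moves only by the shell command python3 -m jog 'ROWS' [FORCE]. ROWS is JSON, a list of rows, each a list of 3 entries, a list of its own where there are three numbers: the shift along the world's x, y, z in m, then the turn, a rotation vector about the world's x, y, z in rad, then the opening in per cent of the stroke, from 0 (shut) to 100 (fully open). In form: [[[dx, dy, dz], [wx, wy, wz], grip], ...]. A call has 1 to 5 rows; each row shifts and turns the pose as measured when the row begins; what a row does not reach is not made up. A row lasts 1/8 s, in which the tool goes at most 62.5 mm and 10.7 degrees, less where a joint would pass 70% of its speed; a pose out of reach is approached as far as the arm can. A call with a gripper value outside its range is refused whole. The fingers move at their own pace and stop on an object; FORCE is the grip in N (left out, the last holds). Time passes only in rows, so rows that do not move let the fingers close. It gives the time, the measured TCP pose, the force and the opening at its end, in the units of the state.
- sensors.get_obs(): the state, without advancing time (a new reading comes with each control period).
- cams.camera(name): name is "scene" or "top"; returns (picture, depth): 384x512x3 uint8, red, green, blue; 384x512 float32, m along the optical axis (not along the pixel's ray), 0 where there is no reading.
- cams.camera_model(name): a dict with "intrinsics" (3x3 intrinsics, pixels), "view" (4x4, takes a point from world to camera coordinates). Camera axes: x right, y down, z forward; pixel columns grow to the right and rows downward; lengths in m; the calibration is good to about 2 mm. A picture is of the moment at which its call begins. camera_model takes no time and is no camera call.
- manip.hand_in(): hands the job in, once; it reports no verdict.
The state is a dict: "clock": time; "joint_pos": joint angles; "joint_velocities": joint speeds; "tau": joint torques, N m; "position": TCP position; "ee_rot": TCP orientation; "ft_force": force on the tool from outside, world axes, zero at the start; "torque": the same for the moment, N m; "grip_width": opening from 0.0 (shut) to 1.0 (fully open).
Only numpy, scipy, OpenCV 4.12 (cv2) and the standard library are available. Lean on these libraries where they do the work, as an engineer would, in place of code of your own. Each camera call takes 0.05 s, during which the arm holds its last target.

## Working session

There is one attempt and no reset: what is moved stays moved. The work goes in short steps, Python scripts to look and compute and a shell command to move; the robot and the scene stay as the last step left them, time stands still between calls to the robot, and variables do not carry over. Pictures are saved under pics/ and viewed, and the job is handed in when it is done.

```bash
mkdir -p pics; ls
python3 - <<'E'
from workcell import sensors,cams,manip
import cv2,numpy as np
o=sensors.get_obs();print(o['clock'],o['position'],o['ee_rot'],o['grip_width'],manip.tip_reach)
for n in['scene','top']:
    im,d=cams.camera(n);cv2.imwrite(f'pics/{n}0.png',im[:,:,::-1]);np.save(f'{n}0.npy',d)
    m=cams.camera_model(n);print(n,m)
E
```

```text
pics
0.0 [0.19401867 0.59374337 0.24948854] [ 1.57221472e-01  9.87563092e-01 -7.38501283e-04 -5.73583568e-05] 1.0004779206584096 0.019
scene {'intrinsics': array([[423.02979801,   0.        , 256.0370774 ],
       [  0.        , 423.02979801, 187.63582142],
       [  0.        ,   0.        ,   1.        ]]), 'view': array([[ 0.85180058, -0.52336821,  0.02283616, -0.46023757],
       [-0.30490573, -0.53074932, -0.79078294,  0.25500483],
       [ 0.42599092,  0.66662649, -0.61167054,  0.94243752],
       [ 0.        ,  0.        ,  0.        ,  1.        ]])}
top {'intrinsics': array([[435.95562121,   0.        , 261.76055778],
       [  0.        , 435.95562121, 192.52021953],
       [  0.        ,   0.        ,   1.        ]]), 'view': array([[ 1.78985861e-04, -9.99807221e-01, -1.96338441e-02,
         3.34933832e-02],
       [-9.93877981e-01,  1.99135327e-03, -1.10465351e-01,
         5.52409816e-01],
       [ 1.10483154e-01,  1.95334171e-02, -9.93686026e-01,
         1.20916970e+00],
       [ 0.00000000e+00,  0.00000000e+00,  0.00000000e+00,
         1.00000000e+00]])}
```

View pics/scene0.png

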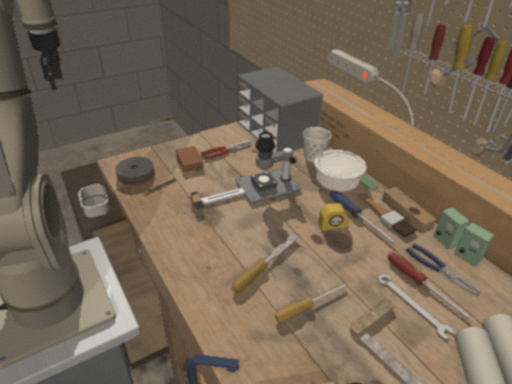

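View pics/top0.png

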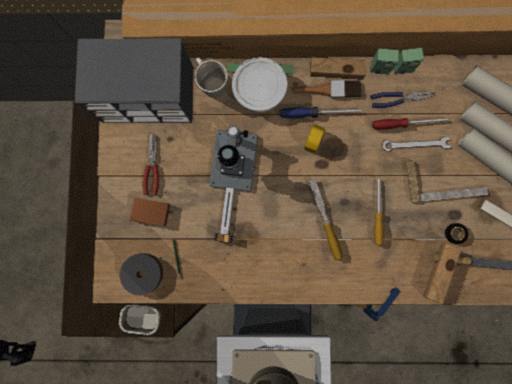

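The top view shows the chisel at about (325,222), with the wide blade up at (316,190). The screwdriver is at (379,212), and the microscope at (230,155) with its V rest near (225,237). I'll zoom in on these.

```bash
cat > h.py <<'E'
import numpy as np,cv2
from workcell import sensors,cams,manip
def ray(n,uv):
    m=cams.camera_model(n);K,V=m['intrinsics'],m['view'];R,t=V[:3,:3],V[:3,3]
    uv=np.atleast_2d(np.array(uv,float));d=np.linalg.solve(K,np.c_[uv,np.ones(len(uv))].T).T@R
    return -R.T@t,d
def onz(n,uv,z):
    c,d=ray(n,uv);return c+d*((z-c[2])/d[:,2])[:,None]
def tri(a,b):
    c1,d1=ray('top',a);c2,d2=ray('scene',b);d1=d1[0]/np.linalg.norm(d1);d2=d2[0]/np.linalg.norm(d2)
    s=np.linalg.lstsq(np.c_[d1,-d2],c2-c1,rcond=None)[0];p=c1+s[0]*d1;q=c2+s[1]*d2
    return (p+q)/2,np.linalg.norm(p-q)
def proj(n,P):
    m=cams.camera_model(n);q=np.atleast_2d(P)@m['view'][:3,:3].T+m['view'][:3,3];q=q@m['intrinsics'].T
    return q[:,:2]/q[:,2:]
def cloud(n,d):
    v,u=np.mgrid[:384,:512];c,r=ray(n,np.c_[u.ravel(),v.ravel()])
    return (c+r*d.ravel()[:,None]).reshape(384,512,3)
def crop(im,x0,y0,w,h,s,fn):
    cv2.imwrite(fn,cv2.resize(im[y0:y0+h,x0:x0+w],None,fx=s,fy=s,interpolation=cv2.INTER_CUBIC))
E
python3 - <<'E'
from h import *
a=cv2.imread('pics/top0.png');b=cv2.imread('pics/scene0.png')
crop(a,200,120,160,150,5,'pics/t0c.png');crop(b,180,120,140,110,5,'pics/s0m.png');crop(b,220,225,90,75,6,'pics/s0c.png')
E
```

```text
(no output)
```

View pics/t0c.png

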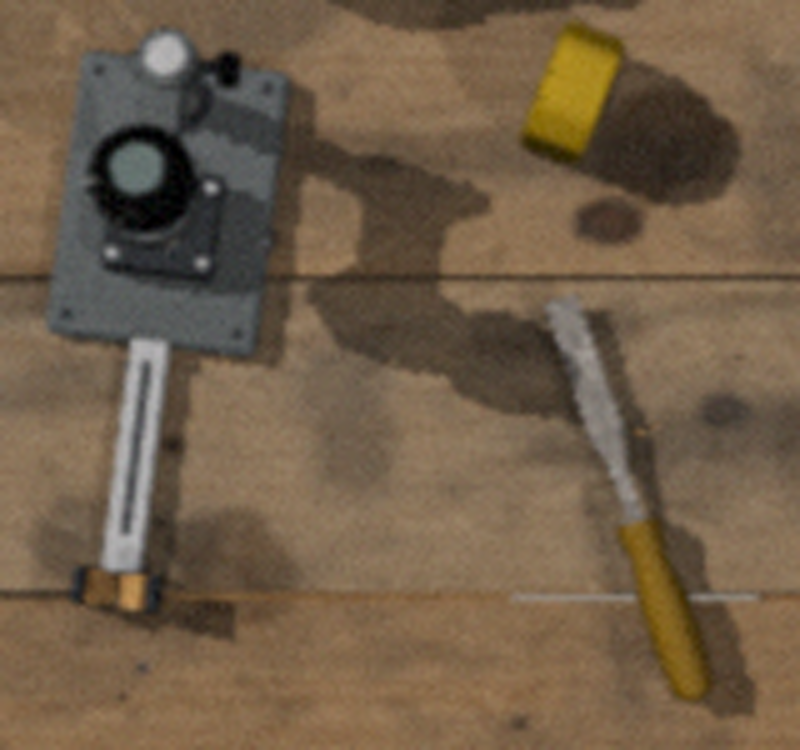

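View pics/s0m.png

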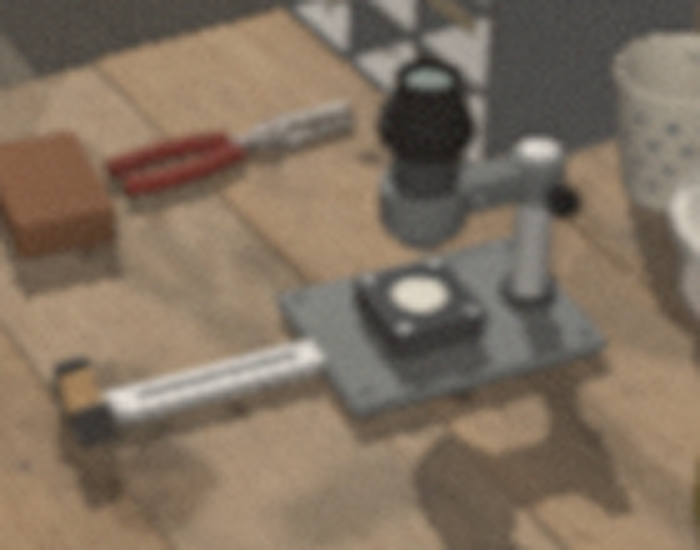

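View pics/s0c.png

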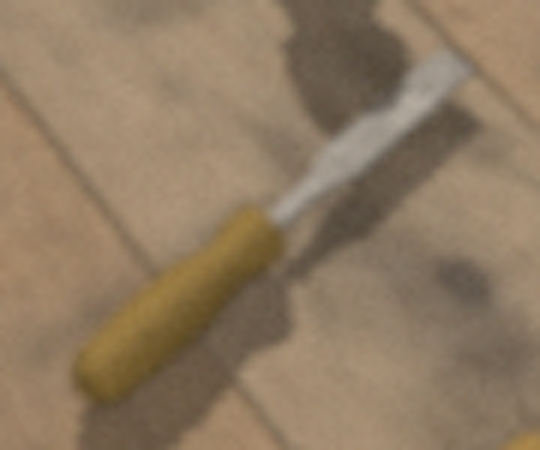

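Two-view measurements next: yellow handle mask, blade tip, base plate corners, V rest and white spot.

Run:
```python
from h import *
a=cv2.imread('pics/top0.png');b=cv2.imread('pics/scene0.png')
def ymask(im,x0,y0,x1,y1):
    h=cv2.cvtColor(im,cv2.COLOR_BGR2HSV);m=cv2.inRange(h,(18,140,60),(32,255,255))
    k=np.zeros_like(m);k[y0:y1,x0:x1]=m[y0:y1,x0:x1]
    n,l,s,c=cv2.connectedComponentsWithStats(k);i=1+np.argmax(s[1:,4]);return l==i,s[i],c[i]
mt,st,ct=ymask(a,300,215,360,275);ms,ss,cs=ymask(b,225,250,275,295)
print(st,ct,ss,cs);p,g=tri(ct,cs);print('handle centroid',p.round(4),g)
def axis(m,c):
    v,u=np.nonzero(m);_,_,V=np.linalg.svd(np.c_[u,v]-c,full_matrices=False);t=(np.c_[u,v]-c)@V[0];return V[0],t.min(),t.max()
for n,m,c in(('top',mt,ct),('scene',ms,cs)):
    d,lo,hi=axis(m,c);e=onz(n,[c+d*lo,c,c+d*hi],.014);print(n,e.round(4),np.linalg.norm(e[2]-e[0]))
    D=np.load(n+'0.npy');C=cloud(n,D);print(' depth cloud z pct',np.percentile(C[m][:,2],[5,50,95]).round(4), np.median(C[m],axis=0).round(4))
# blade tip middle: top crop (563,303)/5+(200,120); scene crop(441,68)?
tt=np.array([563,302])/5-.4+[200,120]; ts=np.array([449,68])/6-.42+[220,225]
print('tip',tri(tt,ts),onz('top',tt,.016),onz('scene',ts,.016))
# base plate corners (top face) : top crop order BL, BR, TR, TL ; 
ct_=np.array([[50,330],[250,353],[288,73],[84,55]])/5-.4+[200,120]
print('base corners top z.014\n',onz('top',ct_,.014).round(4))
cs_=np.array([[283,298],[358,413],[605,345]])/5-.4+[180,120]
print('base corners scene\n',onz('scene',cs_,.014).round(4))
for i,j in((0,0),(1,1),(2,2)): print(tri(ct_[i],cs_[j]))
# spot
h=cv2.cvtColor(b,cv2.COLOR_BGR2HSV);m=cv2.inRange(h,(0,0,165),(60,90,255));k=np.zeros_like(m);k[172:184,255:275]=m[172:184,255:275]
v,u=np.nonzero(k);sp=[(u.min()+u.max())/2,(v.min()+v.max())/2];print('spot',u.min(),u.max(),v.min(),v.max(),sp,u.mean(),v.mean(),onz('scene',[sp,[u.mean(),v.mean()]],.034).round(4))
C=cloud('scene',np.load('scene0.npy'));print('spot depth',np.median(C[k>0],axis=0))
# vee rest: top crop centre (118,590); rail centre line points
rt=np.array([[149,342],[123,570]])/5-.4+[200,120];print('rail',onz('top',rt,.013).round(4))
rt=np.array([[118,590],[75,587],[161,594]])/5-.4+[200,120];print('vee',onz('top',rt,.034).round(4))
# eyepiece top
print('eyepiece',tri(np.array([137,166])/5-.4+[200,120],np.array([429,78])/5-.4+[180,120]))
print('column',tri(np.array([167,53])/5-.4+[200,120],np.array([540,150])/5-.4+[180,120]))
```

```text
[323 224  20  36 327] [332.98776758 242.00611621] [233 261  33  31 325] [248.26461538 276.66769231]
handle centroid [ 0.4133 -0.1697  0.0112] 0.0015871958395271622
top [[ 0.4635 -0.1521  0.014 ]
 [ 0.4126 -0.1689  0.014 ]
 [ 0.3639 -0.185   0.014 ]] 0.10487219973980628
 depth cloud z pct [0.0163 0.0244 0.0297] [ 0.4126 -0.1672  0.0244]
scene [[ 0.4678 -0.1537  0.014 ]
 [ 0.4128 -0.1721  0.014 ]
 [ 0.3661 -0.1876  0.014 ]] 0.1071766223330088
 depth cloud z pct [0.0155 0.023  0.0276] [ 0.4069 -0.1788  0.023 ]
tip (array([ 0.59038912, -0.11233805,  0.00968995]), np.float64(0.0013888791755001918)) [[ 0.59011093 -0.11208638  0.016     ]] [[ 0.58549812 -0.11711869  0.016     ]]
base corners top z.014
 [[0.5748 0.1844 0.014 ]
 [0.5611 0.0684 0.014 ]
 [0.7262 0.0467 0.014 ]
 [0.7375 0.1666 0.014 ]]
base corners scene
 [[0.5771 0.1768 0.014 ]
 [0.5601 0.0592 0.014 ]
 [0.7212 0.0398 0.014 ]]
(array([0.57791536, 0.18386772, 0.00892457]), np.float64(0.005538953327815735))
(array([0.56355711, 0.0680409 , 0.00603507]), np.float64(0.003360174275179868))
(array([0.72770428, 0.04709283, 0.0066448 ]), np.float64(0.0006286634195856029))
spot 256 268 172 181 [np.float64(262.0), np.float64(176.5)] 263.19607843137254 178.2941176470588 [[0.6383 0.1265 0.034 ]
 [0.6365 0.117  0.034 ]]
spot depth [0.63791186 0.1159627  0.03359867]
rail [[0.5678 0.127  0.013 ]
 [0.4364 0.1408 0.013 ]]
vee [[0.4249 0.1413 0.034 ]
 [0.4265 0.1655 0.034 ]
 [0.4226 0.1171 0.034 ]]
eyepiece (array([0.6372736 , 0.11737808, 0.182873  ]), np.float64(0.001582529288512971))
column (array([0.71243696, 0.10853088, 0.11661584]), np.float64(0.0011232836488473139))
```

The measurements fit the given sizes:
- Handle centroid to tip measures 186 mm, against 187.5 expected. The blade points at about +0.311 rad.
- The microscope axis is near (0.637, 0.117), with yaw about −0.112. V rest to axis measures 214 mm (212 expected), and column to axis 75.7 mm (75 expected).
- The grip point is about (0.429, −0.165).

I'll move above the chisel and turn +0.627.

```bash
python3 -m jog '[[[0.018,-0.06,0],[0,0,0.1],100],[[0.018,-0.06,0],[0,0,0.1],100],[[0.018,-0.06,0],[0,0,0.1],100],[[0.018,-0.06,0],[0,0,0.1],100],[[0.018,-0.06,0],[0,0,0.1],100]]' 40
python3 -m jog '[[[0.018,-0.06,0],[0,0,0.1],100],[[0.018,-0.06,0],[0,0,0],100],[[0.018,-0.06,0],[0,0,0],100],[[0.018,-0.06,0],[0,0,0],100],[[0.018,-0.06,0],[0,0,0],100]]'
```

```text
clock: 0.72
position: [0.281, 0.2936, 0.2456]
ee_rot: [-0.102, 0.995, -0.003, -0.001]
ft_force: [1.7, -0.2, 0.7]
grip_width: 0.998
clock: 1.35
position: [0.3684, -0.0063, 0.245]
ee_rot: [-0.155, 0.988, -0.002, -0.0]
ft_force: [0.6, 0.2, -0.2]
grip_width: 0.998
```

```bash
python3 -m jog '[[[0.02,-0.053,-0.03],[0,0,0],90],[[0.02,-0.053,-0.04],[0,0,0],80],[[0.02,-0.053,-0.04],[0,0,0],70],[[0,0,0],[0,0,0],70]]'
python3 - <<'E'
from h import *
o=sensors.get_obs();print(o['position'],o['ee_rot'])
for n in['scene','top']:
    im,d=cams.camera(n);cv2.imwrite(f'pics/{n}1.png',im[:,:,::-1]);np.save(n+'1.npy',d)
    p=o['position'];print(n,proj(n,[p,[p[0],p[1],p[2]-.019],[.429,-.165,.014]]))
a=cv2.imread('pics/top1.png');b=cv2.imread('pics/scene1.png')
x=cv2.resize(a[150:280,270:400],None,fx=3,fy=3);y=cv2.resize(b[180:310,200:330],None,fx=3,fy=3);cv2.imwrite('pics/j1.png',np.hstack([x,y]))
E
```

```text
clock: 1.85
position: [0.4227, -0.1587, 0.1437]
ee_rot: [-0.152, 0.988, -0.003, 0.001]
ft_force: [0.7, 1.6, 0.4]
grip_width: 0.699
[ 0.42269287 -0.15868752  0.1436623 ] [-1.51531397e-01  9.88447166e-01 -3.12932559e-03  8.02316781e-04]
scene [[249.72705669 231.69533335]
 [249.60986584 237.9092091 ]
 [252.61643899 271.9798748 ]]
top [[336.14901394 238.12564534]
 [335.04897705 238.17345298]
 [331.49738609 236.19240376]]
```

View pics/j1.png

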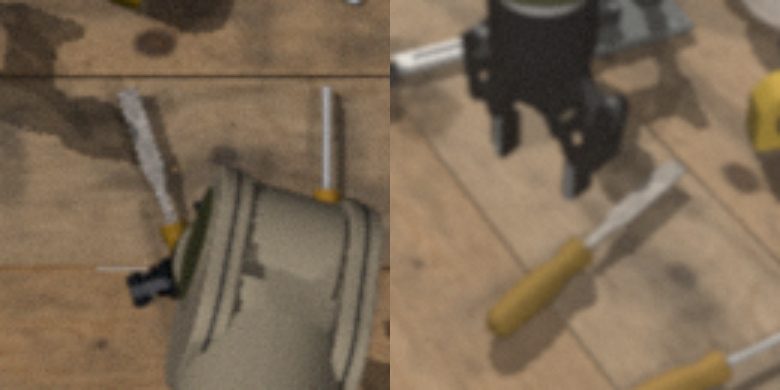

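The scene view shows the fingertips at about (238,230) and (261,245). Their midpoint matches the projected TCP at (249.6,238), so the scene calibration agrees with the arm. I'll descend over the handle.

```bash
python3 -m jog '[[[0.007,-0.007,-0.04],[0,0,0],70],[[0,0,-0.04],[0,0,0],70],[[0,0,-0.025],[0,0,0],70],[[0,0,0],[0,0,0],70]]'
python3 - <<'E'
from h import *
o=sensors.get_obs();print(o['position'],o['ee_rot'])
im,d=cams.camera('scene');im=im[:,:,::-1];p=o['position'];print(proj('scene',[p]))
crop(im,200,200,130,120,5,'pics/s2.png')
E
```

```text
clock: 2.45
position: [0.4353, -0.1536, 0.0424]
ee_rot: [-0.158, 0.987, 0.004, 0.01]
ft_force: [-0.2, -1.4, 1.4]
grip_width: 0.702
[ 0.43529883 -0.15363546  0.04236834] [-0.15821999  0.98734657  0.00421301  0.00976941]
[[252.61981509 259.7184959 ]]
```

View pics/s2.png

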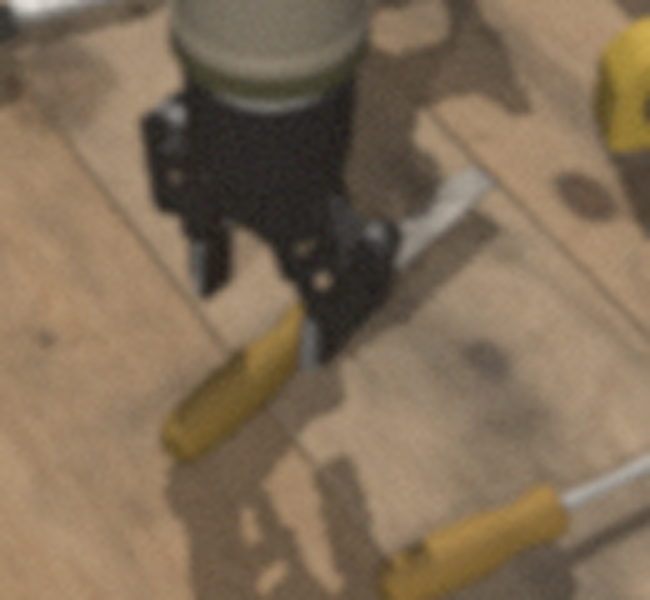

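```bash
cat > need.py <<'E'
import sys,numpy as np
from workcell import sensors
from scipy.spatial.transform import Rotation as R
# args x y z jawyaw (angle of jaw axis from world y)
x,y,z,w=map(float,sys.argv[1:5]);o=sensors.get_obs()
c=R.from_quat(o['ee_rot']);ty=np.array([-np.sin(w),np.cos(w),0]);
if c.as_matrix()[:,1]@ty<0: ty=-ty
tz=np.array([0,0,-1.]);t=R.from_matrix(np.c_[np.cross(ty,tz),ty,tz])
print('shift',(np.array([x,y,z])-o['position']).round(4),'turn',(t*c.inv()).as_rotvec().round(4),'t',o['clock'],'F',np.round(o['ft_force'],1),'g',round(o['grip_width'],3))
E
python3 need.py .429 -.165 .021 .311
python3 -m jog '[[[-0.006,-0.012,0],[0,0,0],70],[[0,0,0],[0,0,0],70]]'; python3 need.py .429 -.165 .021 .311
```

```text
shift [-0.007  -0.0111 -0.0223] turn [-0.0113  0.0197 -0.0067] t 2.5 F [0.1 0.5 0.2] g 0.702
clock: 2.75
position: [0.4314, -0.1658, 0.046]
ee_rot: [-0.159, 0.987, 0.005, 0.013]
ft_force: [0.7, 0.6, 0.4]
grip_width: 0.697
shift [-0.0024  0.0008 -0.025 ] turn [-0.0135  0.0245 -0.0081] t 2.75 F [0.7 0.6 0.4] g 0.697
```

```bash
python3 -m jog '[[[-0.002,0,-0.012],[-0.013,0.024,-0.008],70],[[0,0,-0.008],[0,0,0],70],[[0,0,0],[0,0,0],70]]'; python3 need.py .429 -.165 .021 .311
```

```text
clock: 3.12
position: [0.4309, -0.1659, 0.0275]
ee_rot: [-0.155, 0.988, 0.001, 0.003]
ft_force: [-0.4, -0.6, 0.3]
grip_width: 0.701
shift [-0.0019  0.0009 -0.0065] turn [-0.0019  0.0049  0.0003] t 3.125 F [-0.4 -0.6  0.3] g 0.701
```

```bash
python3 -m jog '[[[-0.002,0.001,-0.006],[0,0.004,0],50],[[0,0,0],[0,0,0],40],[[0,0,0],[0,0,0],20],[[0,0,0],[0,0,0],20],[[0,0,0],[0,0,0],20]]' 40; python3 need.py .429 -.165 .021 .311
python3 - <<'E'
from h import *
im,d=cams.camera('scene');im=im[:,:,::-1];
crop(im,200,200,130,120,5,'pics/s3.png')
E
```

```text
clock: 3.75
position: [0.4291, -0.165, 0.0221]
ee_rot: [-0.154, 0.988, 0.001, 0.001]
ft_force: [0.4, 0.6, -1.9]
grip_width: 0.305
shift [-0.0001  0.     -0.0011] turn [-0.0026  0.0021  0.0008] t 3.75 F [ 0.4  0.6 -1.9] g 0.305
```

View pics/s3.png

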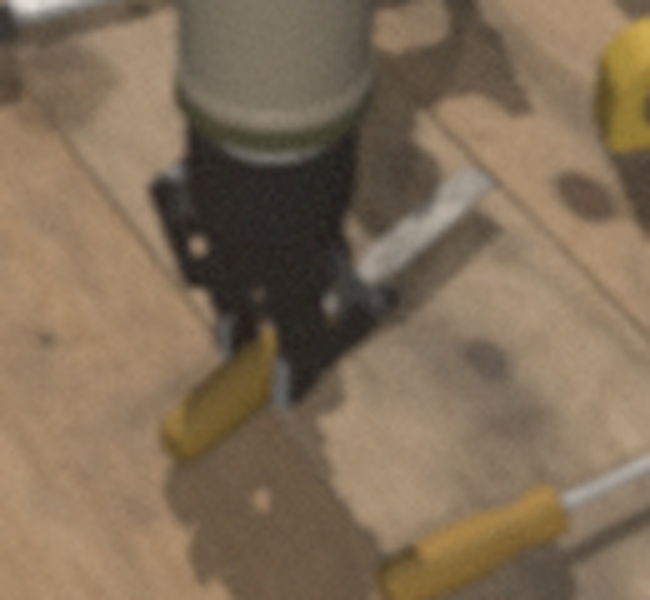

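Held: the opening of 0.305 is about 26 mm, and the handle is 28 mm thick. I'll tighten the grip and lift.

```bash
python3 -m jog '[[[0,0,0],[0,0,0],20],[[0,0,0.02],[0,0,0],20],[[0,0,0.03],[0,0,0],20],[[0,0,0.03],[0,0,-0.05],20],[[0,0,0.03],[0,0,-0.1],20]]' 60
python3 -m jog '[[[0.01,0.03,0],[0,0,-0.1],20],[[0.01,0.045,0],[0,0,-0.1],20],[[0.01,0.045,0],[0,0,-0.05],20],[[0,0.045,0],[0,0,0],20],[[0,0,0],[0,0,0],20]]'
python3 need.py .458 .0466 .13 -.112
python3 - <<'E'
from h import *
for n in['scene','top']:
    im,d=cams.camera(n);im=im[:,:,::-1];cv2.imwrite(f'pics/{n}4.png',im)
E
```

```text
clock: 4.42
position: [0.4268, -0.1652, 0.1329]
ee_rot: [-0.078, 0.997, 0.001, -0.002]
ft_force: [0.7, 0.7, 0.8]
grip_width: 0.296
clock: 5.05
position: [0.4582, 0.0044, 0.1353]
ee_rot: [0.053, 0.999, 0.002, 0.002]
ft_force: [-0.3, -0.4, -1.8]
grip_width: 0.297
shift [-0.0002  0.0422 -0.0053] turn [-0.0046  0.0033 -0.0054] t 5.05 F [-0.3 -0.4 -1.8] g 0.297
```

View pics/scene4.png

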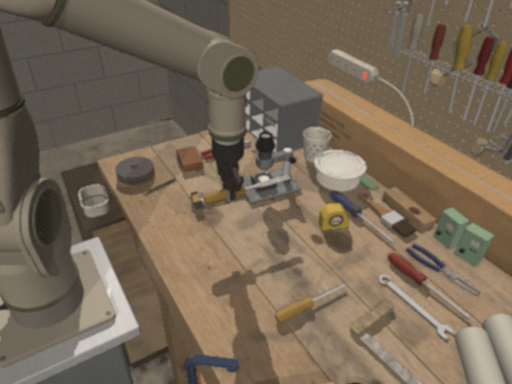

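View pics/top4.png

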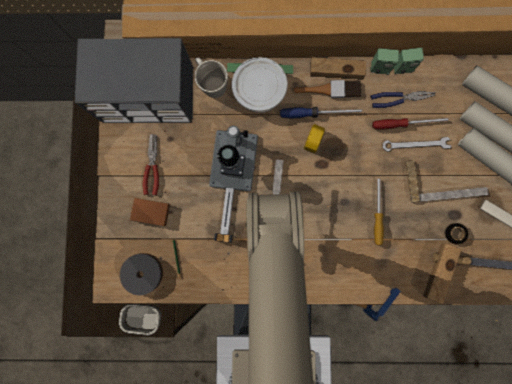

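The chisel is held. In the top view the blade tip is at about (279,161), pointing up. In the scene view the blade is at about (268,180). I'll zoom in on both to find the edge relative to the TCP, and refine the spot position.

Run:
```python
from h import *
a=cv2.imread('pics/top4.png');b=cv2.imread('pics/scene4.png')
x=cv2.resize(a[150:210,250:310],None,fx=6,fy=6,interpolation=cv2.INTER_CUBIC);y=cv2.resize(b[155:215,190:300],None,fx=6,fy=6,interpolation=cv2.INTER_CUBIC)
cv2.imwrite('pics/t4c.png',x);cv2.imwrite('pics/s4c.png',y)
z=cv2.resize(cv2.imread('pics/scene0.png')[160:200,245:300],None,fx=12,fy=12,interpolation=cv2.INTER_CUBIC);cv2.imwrite('pics/s0spot.png',z)
```

```text
(no output)
```

View pics/t4c.png

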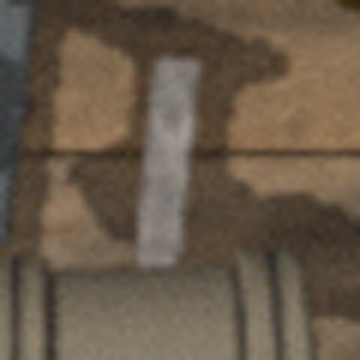

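View pics/s4c.png

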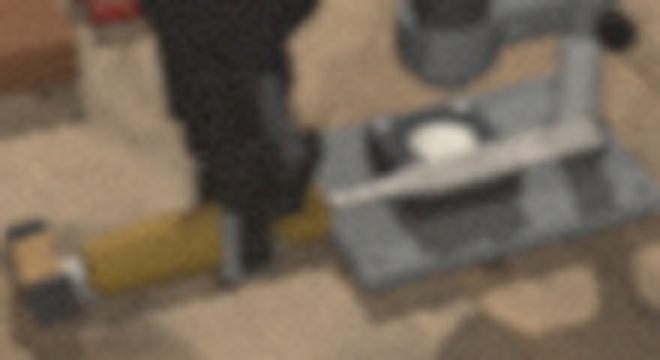

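View pics/s0spot.png

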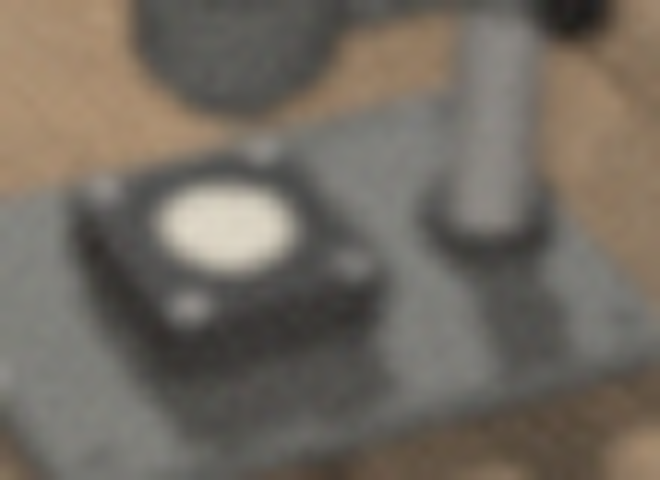

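Run:
```python
from h import *
sp=[263.6,178.5];print('spot scene',onz('scene',sp,.034))
# spot through 4 screws in scene
sc=np.array([[105,188],[263,150],[353,263],[190,305]])/12-.46+[245,160];S=onz('scene',sc,.034);print(S.round(4),S.mean(0))
# screws top view (3 seen): crop t0c (211,187),(112,252),(203,263)
tc=np.array([[211,187],[112,252],[203,263]])/5-.4+[200,120];T=onz('top',tc,.034);print('top screws',T.round(4),'centre',(T[0]+T[1])/2)
print(tri(tc[1],sc[0]),tri(tc[2],sc[3]),tri(tc[0],sc[2]))
t=[279.4,159.6];s=[289.6,177.1];print('tip',tri(t,s))
for z in(.125,.13,.135):print(z,onz('top',t,z),onz('scene',s,z))
b=np.array([[158,262],[180,60]])/6-.42+[250,150];q=onz('top',b,.13);print(q,np.arctan2(*(q[1]-q[0])[[1,0]]))
o=sensors.get_obs();p=o['position'];print(p, p+.17*np.array([np.cos(.112),-np.sin(.112),0]))
```

```text
spot scene [[0.63703256 0.11551752 0.034     ]]
[[0.6189 0.1452 0.034 ]
 [0.6625 0.1393 0.034 ]
 [0.6559 0.0877 0.034 ]
 [0.6117 0.0933 0.034 ]] [0.63723093 0.11636613 0.034     ]
top screws [[0.6546 0.0902 0.034 ]
 [0.6171 0.1466 0.034 ]
 [0.6106 0.0945 0.034 ]] centre [0.63587757 0.11840568 0.034     ]
(array([0.61816813, 0.14618732, 0.03353943]), np.float64(0.0022004001175035793)) (array([0.61137525, 0.09419086, 0.03340207]), np.float64(0.0015385802684685806)) (array([0.65596253, 0.08971155, 0.03248583]), np.float64(0.0023091449889882966))
tip (array([ 0.63045326, -0.01609414,  0.12540252]), np.float64(0.0021570759886437294))
0.125 [[ 0.62958286 -0.01555243  0.125     ]] [[ 0.63186232 -0.01600701  0.125     ]]
0.13 [[ 0.62864211 -0.0154456   0.13      ]] [[ 0.62761633 -0.02141502  0.13      ]]
0.135 [[ 0.62770137 -0.01533876  0.135     ]] [[ 0.62337034 -0.02682302  0.135     ]]
[[ 0.53944119 -0.00595525  0.13      ]
 [ 0.62869394 -0.01592     0.13      ]] -0.11118599757323315
[0.45824782 0.001146   0.13539839] [ 0.62718269 -0.01785422  0.13539839]
```

The estimates agree:
- The spot is at about (0.6366, 0.117). The stage screws triangulate to z = 0.033, against 0.034 given.
- The edge lies 171 mm ahead of the TCP, with the blade level and its yaw at −0.111.
- The seated TCP should therefore be about (0.466, 0.136, 0.044).

I'll lower beside the stage first, then slide in sideways.

```bash
python3 -m jog '[[[-0.002,0.025,-0.02],[-0.0046,0.003,-0.005],20],[[0,0.02,-0.02],[0,0,0],20],[[0,0,-0.02],[0,0,0],20],[[0,0,-0.01],[0,0,0],20],[[0,0,0],[0,0,0],20]]'
python3 need.py .4564 .0466 .060 -.112
```

```text
clock: 5.78
position: [0.4571, 0.0408, 0.0642]
ee_rot: [0.063, 0.998, -0.001, 0.001]
ft_force: [0.2, -0.2, -1.6]
grip_width: 0.298
shift [-0.0007  0.0058 -0.0042] turn [0.0013 0.0022 0.0142] t 5.775 F [ 0.2 -0.2 -1.6] g 0.298
```

```bash
python3 -m jog '[[[0.001,0.012,-0.003],[0,0,0.012],20],[[0.002,0.02,0],[0,0,0],20],[[0.002,0.02,0],[0,0,0],20],[[0.002,0.02,0],[0,0,0],20],[[0,0,0],[0,0,0],20]]'
python3 need.py .466 .136 .060 -.112
```

```text
clock: 6.4
position: [0.4658, 0.1199, 0.0629]
ee_rot: [0.056, 0.998, 0.001, 0.003]
ft_force: [-0.3, -0.2, -1.3]
grip_width: 0.3
shift [ 0.0002  0.0161 -0.0029] turn [-0.0013  0.0053 -0.0001] t 6.4 F [-0.3 -0.2 -1.3] g 0.3
```

```bash
python3 -m jog '[[[0,0.008,-0.001],[0,0.005,0],20],[[0,0.006,-0.001],[0,0,0],20],[[0,0,0],[0,0,0],20]]'
python3 need.py .466 .136 .044 -.112
python3 - <<'E'
from h import *
for n in['scene','top']:
    im,d=cams.camera(n);im=im[:,:,::-1];cv2.imwrite(f'pics/{n}5.png',im)
    p=sensors.get_obs()['position'];print(p)
b=cv2.imread('pics/scene5.png');crop(b,190,130,120,85,6,'pics/s5c.png')
a=cv2.imread('pics/top5.png');crop(a,200,120,90,130,4,'pics/t5c.png')
E
```

```text
clock: 6.78
position: [0.4657, 0.1345, 0.0607]
ee_rot: [0.056, 0.998, 0.0, -0.0]
ft_force: [-0.8, -0.8, -0.8]
grip_width: 0.296
shift [ 0.0003  0.0015 -0.0167] turn [-0.0008 -0.0004  0.0003] t 6.775 F [-0.8 -0.8 -0.8] g 0.296
[0.46571162 0.13414343 0.06074159]
[0.46572262 0.13396353 0.06077996]
```

View pics/s5c.png

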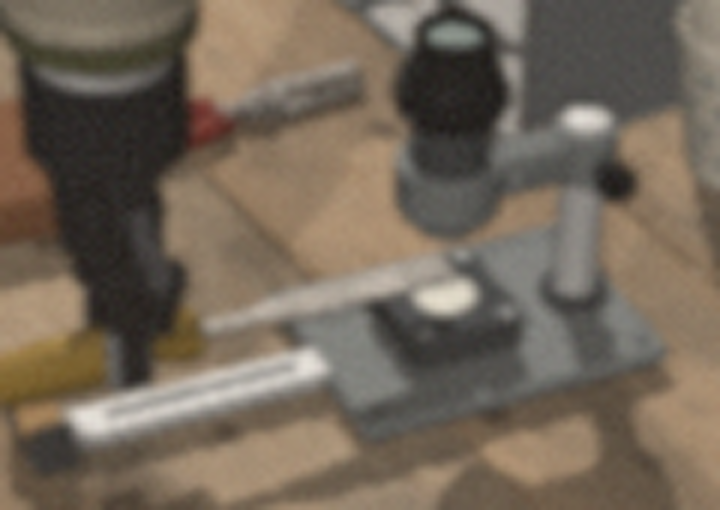

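View pics/t5c.png

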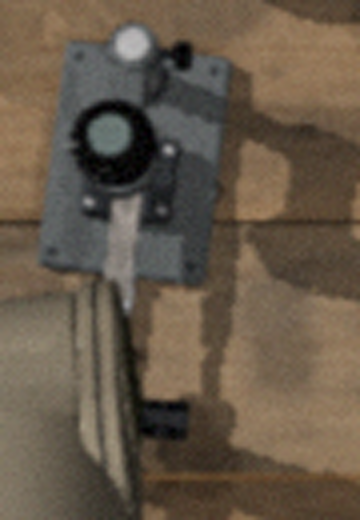

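```bash
python3 - <<'E'
from h import *
print(proj('scene',[[.6366,.117,.034],[.6362,.1150,.053]]), onz('scene',[265.4,173.7],.053))
E
python3 -m jog '[[[0,0.002,-0.006],[0,0,0],20],[[0,0,-0.005],[0,0,0],20],[[0,0,0],[0,0,0],20]]'
python3 need.py .466 .136 .044 -.112
```

```text
[[263.21428849 178.28776623]
 [263.67259994 173.53460993]] [[0.64021353 0.11173904 0.053     ]]
clock: 7.25
position: [0.4656, 0.1353, 0.0489]
ee_rot: [0.057, 0.998, 0.0, -0.0]
ft_force: [0.2, -0.2, -1.4]
grip_width: 0.299
shift [ 0.0004  0.0007 -0.0049] turn [-0.0007 -0.0006  0.0023] t 7.25 F [ 0.2 -0.2 -1.4] g 0.299
```

```bash
python3 -m jog '[[[0,0.001,-0.003],[0,0,0],20],[[0,0,-0.001],[0,0,0],20],[[0,0,0],[0,0,0],20]]'
python3 need.py .466 .136 .044 -.112
python3 - <<'E'
from h import *
im,d=cams.camera('scene');im=im[:,:,::-1];crop(im,190,130,120,85,6,'pics/s6c.png')
E
```

```text
clock: 7.62
position: [0.4663, 0.1375, 0.0454]
ee_rot: [0.057, 0.998, 0.001, 0.0]
ft_force: [-0.4, 0.8, -0.8]
grip_width: 0.296
shift [-0.0003 -0.0015 -0.0014] turn [-0.0026  0.0005  0.0022] t 7.625 F [-0.4  0.8 -0.8] g 0.296
```

View pics/s6c.png

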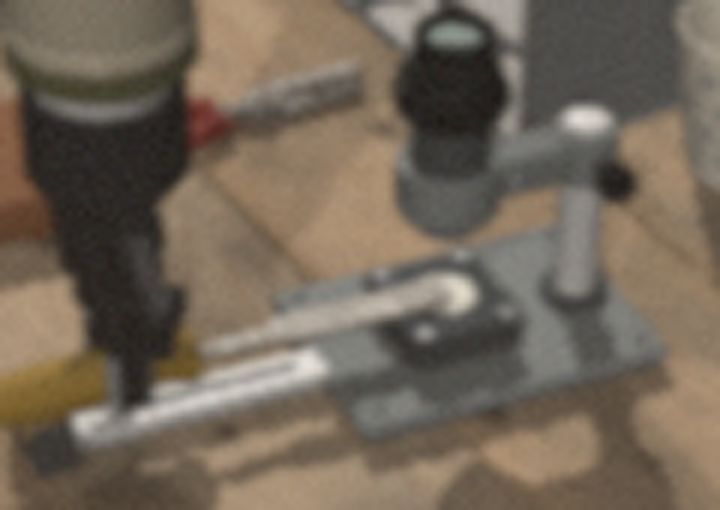

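The tip is now at about (264,177.4) in the scene view, right at the spot centre (263.6,178.5). I'll go down gently to contact.

```bash
python3 -m jog '[[[0,-0.0015,-0.001],[0,0,0],20],[[0,0,-0.001],[0,0,0],20]]'
python3 need.py .466 .136 .044 -.112
python3 -m jog '[[[0,0,-0.001],[0,0,0],20],[[0,0,0],[0,0,0],20]]'
python3 need.py .466 .136 .044 -.112
```

```text
clock: 7.92
position: [0.4669, 0.138, 0.0445]
ee_rot: [0.057, 0.998, 0.003, 0.001]
ft_force: [-1.9, 1.3, 6.6]
grip_width: 0.295
shift [-0.0009 -0.002  -0.0005] turn [-0.006   0.0015  0.0012] t 7.925 F [-1.9  1.3  6.6] g 0.295
clock: 8.18
position: [0.4675, 0.1387, 0.0441]
ee_rot: [0.057, 0.998, 0.004, 0.001]
ft_force: [-0.8, 0.5, 0.2]
grip_width: 0.3
shift [-0.0015 -0.0027 -0.0001] turn [-0.0076  0.0024  0.0012] t 8.175 F [-0.8  0.5  0.2] g 0.3
```

```bash
python3 -m jog '[[[0,0,0],[0,0,0],34],[[0,0,0],[0,0,0],38],[[0,0,0],[0,0,0],45],[[0,0,0],[0,0,0],50]]'
python3 need.py .466 .136 .044 -.112
python3 - <<'E'
from h import *
im,d=cams.camera('scene');im=im[:,:,::-1];cv2.imwrite('pics/scene7.png',im);crop(im,190,130,120,85,6,'pics/s7c.png')
E
```

```text
clock: 8.68
position: [0.4673, 0.1378, 0.0437]
ee_rot: [0.057, 0.998, 0.003, 0.001]
ft_force: [-0.8, 0.1, 0.3]
grip_width: 0.498
shift [-0.0013 -0.0018  0.0003] turn [-0.0063  0.0021  0.0015] t 8.675 F [-0.8  0.1  0.3] g 0.498
```

View pics/s7c.png

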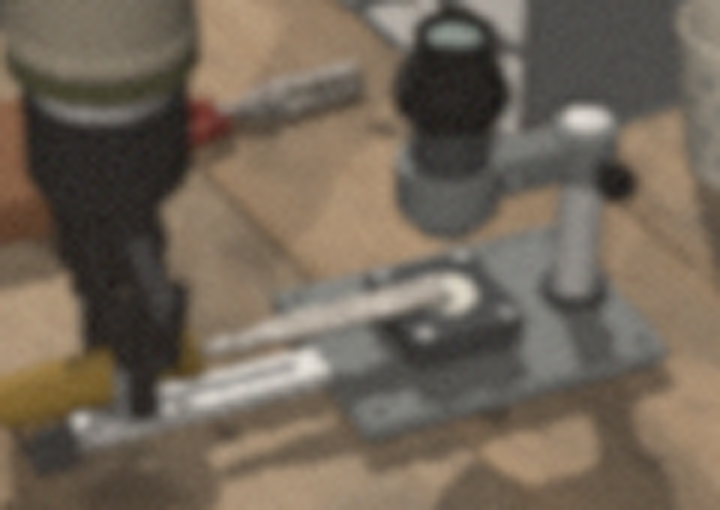

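It is released: the tip is at about (264,178) on the spot. I'll raise the gripper straight up, then look from both cameras.

```bash
python3 -m jog '[[[0,0,0.015],[0,0,0],50],[[0,0,0.03],[0,0,0],50],[[0,0,0.05],[0,0,0],50],[[0,0,0.06],[0,0,0],60],[[-0.05,0,0.03],[0,0,0],80]]'
python3 -m jog '[[[-0.05,0,0],[0,0,0],100],[[0,-0.06,0],[0,0,0],100],[[0,-0.06,0],[0,0,0],100],[[0,0,0],[0,0,0],100]]'
python3 - <<'E'
from h import *
for n in['scene','top']:
    im,d=cams.camera(n);im=im[:,:,::-1];cv2.imwrite(f'pics/{n}8.png',im);np.save(n+'8.npy',d)
    c,_=ray(n,[0,0]);print(n,c)
b=cv2.imread('pics/scene8.png');a=cv2.imread('pics/top8.png')
crop(b,180,130,120,85,6,'pics/s8c.png');crop(a,200,120,80,130,4,'pics/t8c.png')
x=cv2.resize(a[135:180,205:255],None,fx=8,fy=8,interpolation=cv2.INTER_CUBIC);y=cv2.resize(b[125:170,240:290],None,fx=8,fy=8,interpolation=cv2.INTER_CUBIC);cv2.imwrite('pics/col8.png',cv2.convertScaleAbs(np.hstack([x,y]),alpha=1.7))
E
```

```text
clock: 9.35
position: [0.425, 0.136, 0.2308]
ee_rot: [0.059, 0.998, 0.001, -0.0]
ft_force: [-1.1, 1.1, -0.6]
grip_width: 0.789
clock: 9.85
position: [0.3741, 0.0124, 0.2357]
ee_rot: [0.06, 0.998, 0.006, 0.003]
ft_force: [-0.4, 0.4, -0.2]
grip_width: 1.001
scene [ 0.06831324 -0.73378389  0.78862479]
top [0.41542908 0.00876767 1.26321478]
```

View pics/s8c.png

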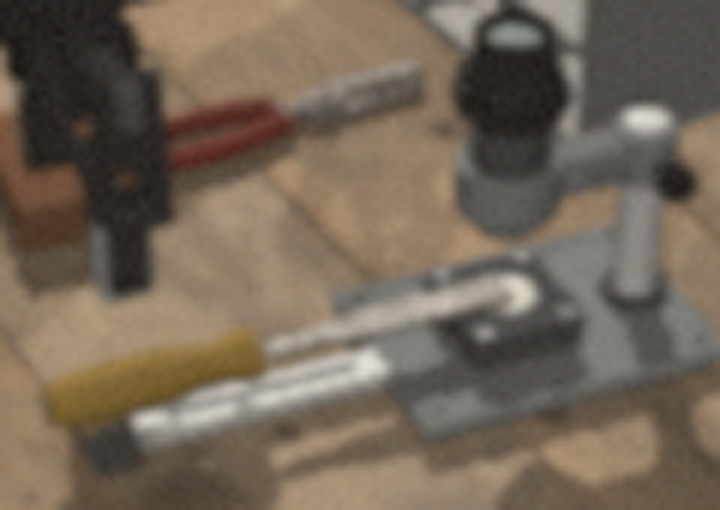

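View pics/t8c.png

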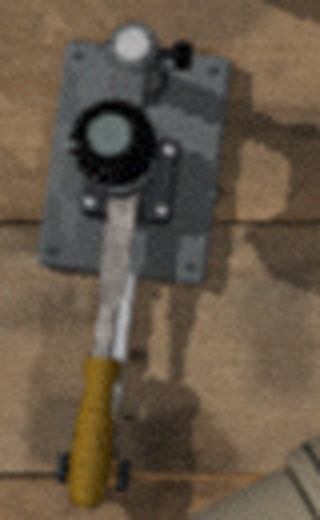

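View pics/col8.png

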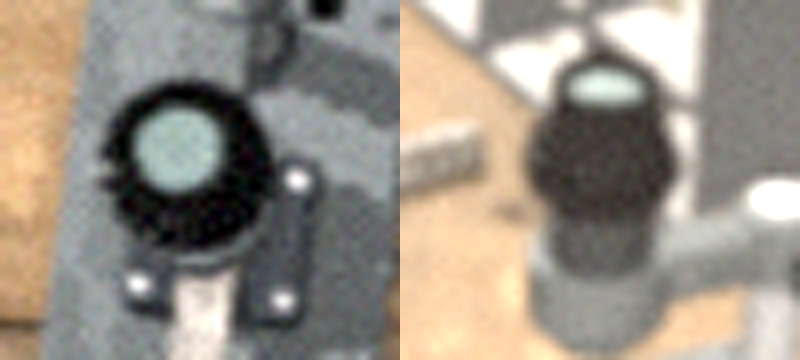

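Run:
```python
from h import *
b=cv2.imread('pics/scene8.png')
crop(b,235,160,50,40,14,'pics/s8z.png')
a=cv2.imread('pics/top8.png')
h=cv2.cvtColor(a,cv2.COLOR_BGR2HSV);m=cv2.inRange(h,(18,130,50),(34,255,255));k=np.zeros_like(m);k[205:250,212:235]=m[205:250,212:235]
v,u=np.nonzero(k);c=np.array([u.mean(),v.mean()]);_,_,V=np.linalg.svd(np.c_[u,v]-c,full_matrices=False);t=(np.c_[u,v]-c)@V[0]
e=onz('top',[c+V[0]*t.min(),c,c+V[0]*t.max()],.040);print(e,np.arctan2(*(e[0]-e[2])[[1,0]]))
h=cv2.cvtColor(b,cv2.COLOR_BGR2HSV);m=cv2.inRange(h,(18,130,50),(34,255,255));k=np.zeros_like(m);k[182:205,185:226]=m[182:205,185:226]
v,u=np.nonzero(k);c2=np.array([u.mean(),v.mean()]);print('tri handle centroid',tri(c,c2))
# blade in top: centre at crop rows 200 and 350
q=np.array([[123.5,205],[105,345]])/4-.375+[200,120];Q=onz('top',q,.038);print(Q,np.arctan2(*(Q[0]-Q[1])[[1,0]]))
```

```text
[[0.50435703 0.13669531 0.04      ]
 [0.44993103 0.14214771 0.04      ]
 [0.40063842 0.14708584 0.04      ]] -0.09984680018345565
tri handle centroid (array([0.45118212, 0.14235695, 0.03357057]), np.float64(0.002354312316041185))
[[0.61385906 0.12191149 0.038     ]
 [0.51392173 0.13417893 0.038     ]] -0.12214034444956341
```

View pics/s8z.png

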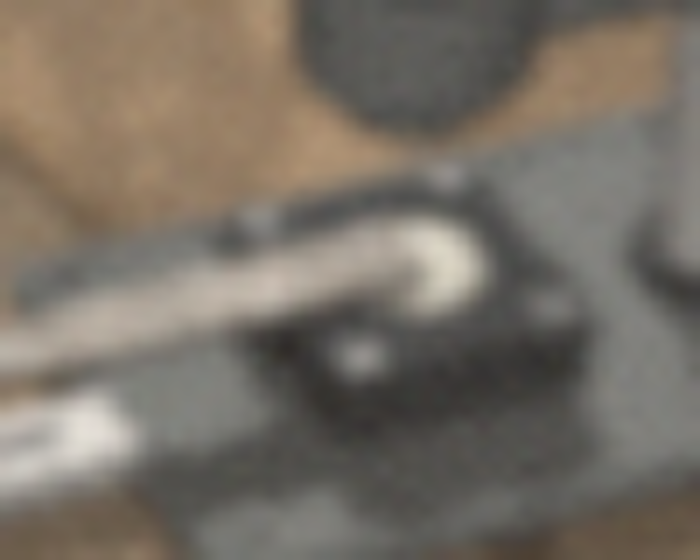

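The edge lies at about the middle of the spot, and the handle sits between the cheeks. Now I'll find the collar's long line by sampling brightness round the bevel in both views.

```bash
python3 - <<'E'
from h import *
A=np.array([.6366,.117]);y=-.112
for n in('top','scene'):
    im=cv2.cvtColor(cv2.imread(f'pics/{n}8.png'),cv2.COLOR_BGR2GRAY).astype(np.float32)
    ang=np.arange(0,360,5)
    rows=[]
    for r,z in((.026,.168),(.027,.167),(.028,.165),(.0285,.16),(.0285,.15)):
        t=np.deg2rad(ang)+y;P=np.c_[A[0]+r*np.cos(t),A[1]+r*np.sin(t),np.full(len(t),z)]
        q=proj(n,P).astype(np.float32);rows.append(cv2.remap(im,q[:,:1],q[:,1:],cv2.INTER_LINEAR)[:,0])
    print(n,'centre',proj(n,[[*A,.168]]))
    R=np.array(rows).astype(int)
    for i in range(len(ang)):
        if 40<=ang[i]<=300:print(ang[i],R[:,i])
E
python3 need.py .6366 .117 .26 -.112;python3 -c "
from workcell import sensors;print(sensors.get_obs()['joint_pos'])"
```

```text
top centre [[227.86928552 153.95616522]]
40 [69 78 84 76 42]
45 [66 78 82 74 32]
50 [56 67 74 63 27]
55 [51 62 69 60 30]
60 [50 60 66 59 31]
65 [47 56 62 55 28]
70 [42 53 62 53 33]
75 [44 54 63 59 38]
80 [49 58 67 63 38]
85 [49 59 69 60 31]
90 [35 48 58 55 42]
95 [36 48 58 65 75]
100 [58 68 78 82 80]
105 [75 81 87 80 47]
110 [63 64 62 53 38]
115 [34 39 46 47 59]
120 [24 37 54 68 56]
125 [36 51 60 59 47]
130 [29 37 45 46 42]
135 [12 26 36 40 42]
140 [14 22 32 40 43]
145 [17 25 33 37 38]
150 [19 21 25 30 33]
155 [14 16 22 32 42]
160 [19 28 37 40 34]
165 [18 27 31 27 34]
170 [12  8 13 18 39]
175 [ 4  6 14 26 40]
180 [11 14 20 29 42]
185 [13 15 17 27 45]
190 [12 12 11 26 50]
195 [10  8  6 20 45]
200 [ 2  2  7 20 45]
205 [ 6  1  8 20 43]
210 [ 1  1  6 19 37]
215 [ 2  1  8 20 41]
220 [ 6  2  4 23 45]
225 [ 3  4 13 28 48]
230 [ 9  8  8 20 38]
235 [ 5  3  7 20 38]
240 [ 8 12 20 31 39]
245 [14 18 25 36 46]
250 [ 6 13 19 29 44]
255 [ 7 12 19 24 30]
260 [10 14 22 28 32]
265 [ 7 12 21 29 39]
270 [13 22 30 33 42]
275 [17 33 49 43 40]
280 [28 45 62 65 48]
285 [37 51 65 72 66]
290 [45 58 68 73 74]

[... 781 characters left out ...]
62 68 71 68 82]
185 [51 57 61 54 74]
190 [44 47 55 47 67]
195 [36 42 49 37 60]
200 [35 37 40 32 57]
205 [35 35 36 32 53]
210 [35 34 34 35 46]
215 [36 35 35 30 39]
220 [34 34 35 29 35]
225 [37 38 40 33 35]
230 [38 40 44 38 36]
235 [38 38 39 39 36]
240 [38 39 42 38 35]
245 [36 36 38 36 36]
250 [39 39 39 37 34]
255 [40 39 36 35 34]
260 [38 38 34 35 35]
265 [36 37 36 36 34]
270 [35 38 37 35 34]
275 [34 34 32 30 35]
280 [36 36 35 33 39]
285 [36 36 33 33 44]
290 [33 34 29 34 53]
295 [32 37 36 34 68]
300 [44 45 44 40 81]
shift [0.2625 0.1016 0.0244] turn [-0.0099  0.0076  0.0031] t 9.95 F [-0.9  0.8 -0.7] g 1.001
[-1.16753142 -0.47771727  0.79125753  2.11366765  0.33383793  1.37628773
  0.95703127]
```

Run:
```python
from h import *
ims=np.mean([cams.camera('top')[0].astype(float) for _ in range(12)],0)[:,:,::-1]
np.save('topavg.npy',ims)
c=cv2.resize(ims[138:174,210:246],None,fx=16,fy=16,interpolation=cv2.INTER_CUBIC)
cv2.imwrite('pics/col9.png',np.clip(c*2.2,0,255).astype(np.uint8))
```

```text
(no output)
```

View pics/col9.png

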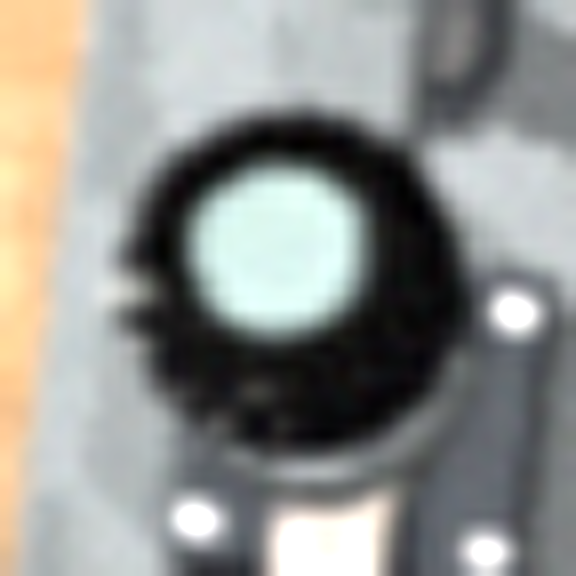

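The averaged view shows a bright wide mark at about (130,288), which is ≈103° in the microscope frame. Fainter short marks follow at about 120°, 138° and 159°. The long line is therefore about 80° before the index, so the collar is at 0 and needs +1.40. I'll go above it at z = 0.26 with the jaws pre-turned to −0.8.

```bash
python3 -m jog '[[[0.02,0,0.025],[-0.01,0.0076,-0.12],100],[[0.05,0.02,0.01],[0,0,-0.12],100],[[0.06,0.025,0],[0,0,-0.12],100],[[0.06,0.025,0],[0,0,-0.12],100],[[0.05,0.02,0],[0,0,-0.12],100]]' 30
python3 -m jog '[[[0.02,0.01,0],[0,0,-0.1],100],[[0,0,0],[0,0,0],100]]'
python3 need.py .637 .117 .26 -.8;python3 -c "
from workcell import sensors;print(sensors.get_obs()['joint_pos'])"
```

```text
clock: 11.18
position: [0.5618, 0.0867, 0.2715]
ee_rot: [0.313, 0.95, 0.002, -0.01]
ft_force: [-1.2, 0.6, 2.2]
grip_width: 0.999
clock: 11.42
position: [0.5842, 0.099, 0.2685]
ee_rot: [0.36, 0.933, -0.001, -0.01]
ft_force: [0.3, 0.7, -0.7]
grip_width: 1.0
shift [ 0.0528  0.018  -0.0085] turn [-0.0051 -0.0187 -0.063 ] t 11.425 F [ 0.3  0.7 -0.7] g 1.0
[-1.0774231   0.43433644  1.12257083  1.55319751 -0.39793508  1.42280019
  0.90940556]
```

```bash
python3 -m jog '[[[0.03,0.009,-0.005],[-0.005,-0.018,-0.03],100],[[0.023,0.009,-0.003],[0,0,-0.03],100],[[0,0,0],[0,0,0],100]]'
python3 need.py .637 .117 .26 -.8
python3 - <<'E'
from h import *
o=sensors.get_obs();p=o['position'];print(o['joint_pos'].round(3) if hasattr(o['joint_pos'],'round') else o['joint_pos'])
im,d=cams.camera('scene');im=im[:,:,::-1];crop(im,215,70,110,90,6,'pics/s10.png');print((proj('scene',[p,[p[0],p[1],p[2]-.019],[.637,.117,.188]])-[215,70])*6)
E
```

```text
clock: 11.8
position: [0.6367, 0.1164, 0.2609]
ee_rot: [0.387, 0.922, 0.0, -0.001]
ft_force: [1.0, 0.2, -0.7]
grip_width: 0.997
shift [ 0.0003  0.0006 -0.0009] turn [-0.0006 -0.001  -0.0061] t 11.8 F [ 1.   0.2 -0.7] g 0.997
[-0.966  0.563  1.069  1.423 -0.492  1.442  0.875]
[[307.09858106 241.11822686]
 [305.5164901  279.19857278]
 [301.04657226 382.31872668]]
```

View pics/s10.png

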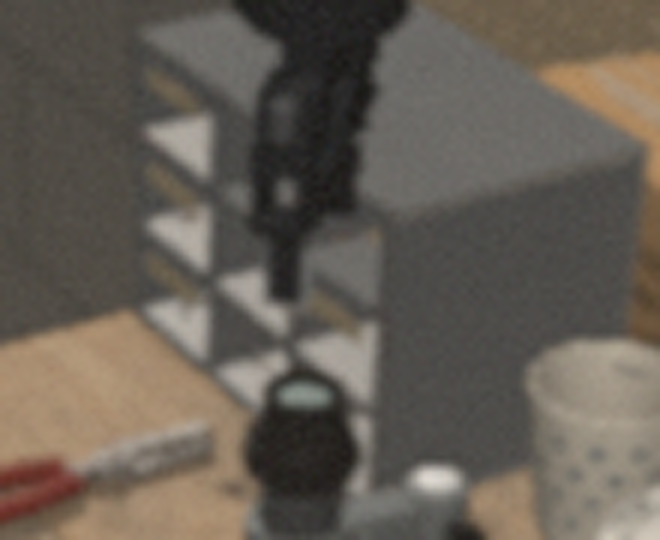

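The gripper is centred over the eyepiece, which shows at (303,397) in the crop with a jaw above it. I'll descend in stages.

```bash
python3 -m jog '[[[0,0,-0.02],[0,0,0],100],[[0,0,-0.02],[0,0,0],100],[[0,0,0],[0,0,0],100]]'
python3 need.py .636 .1165 .156 -.8
```

```text
clock: 12.22
position: [0.634, 0.1148, 0.219]
ee_rot: [0.386, 0.922, 0.001, -0.001]
ft_force: [-0.6, -0.8, 0.5]
grip_width: 0.999
shift [ 0.002   0.0017 -0.063 ] turn [-0.0026 -0.0017 -0.0065] t 12.225 F [-0.6 -0.8  0.5] g 0.999
```

```bash
python3 -m jog '[[[0.002,0.002,-0.02],[-0.002,-0.002,0],100],[[0,0,-0.02],[0,0,0],100],[[0,0,0],[0,0,0],100]]'
python3 need.py .636 .1165 .156 -.8
```

```text
clock: 12.6
position: [0.6356, 0.117, 0.1762]
ee_rot: [0.386, 0.922, 0.0, -0.0]
ft_force: [0.1, -0.1, -0.1]
grip_width: 1.001
shift [ 0.0004 -0.0005 -0.0202] turn [-0.0005 -0.0001 -0.0071] t 12.6 F [ 0.1 -0.1 -0.1] g 1.001
```

```bash
python3 -m jog '[[[0.001,0.001,-0.018],[0,0,0],100],[[0,0,-0.002],[0,0,0],100],[[0,0,0],[0,0,0],100]]'
python3 need.py .636 .1165 .156 -.8
python3 - <<'E'
from h import *
im,d=cams.camera('scene');im=im[:,:,::-1];crop(im,215,90,110,90,6,'pics/s11.png')
E
```

```text
clock: 12.98
position: [0.637, 0.1179, 0.1552]
ee_rot: [0.386, 0.922, 0.0, 0.0]
ft_force: [0.5, 0.0, 0.1]
grip_width: 1.008
shift [-0.001  -0.0014  0.0008] turn [-0.0003  0.0005 -0.007 ] t 12.975 F [0.5 0.  0.1] g 1.008
```

View pics/s11.png

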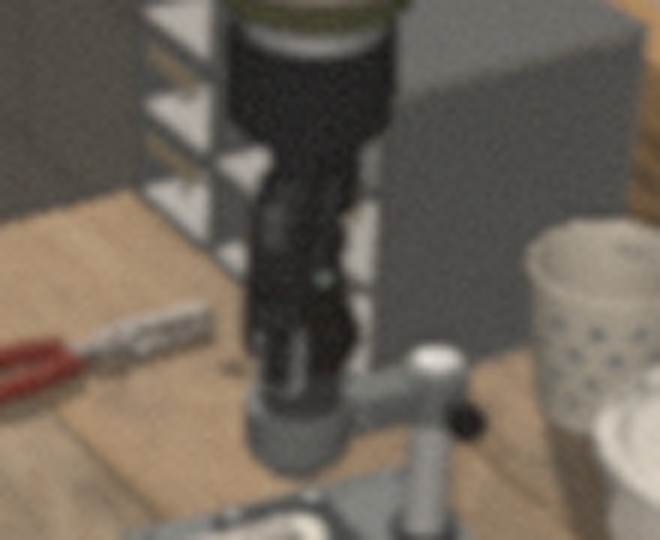

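```bash
python3 -m jog '[[[0,0,0],[0,0,0],72],[[0,0,0],[0,0,0],60],[[0,0,0],[0,0,0],55],[[0,0,0],[0,0,0],55]]' 35
python3 need.py .636 .1165 .156 -.8
python3 -c "
from workcell import sensors;o=sensors.get_obs();print(o['torque'],o['joint_pos'])"
```

```text
clock: 13.52
position: [0.6373, 0.118, 0.1562]
ee_rot: [0.386, 0.922, 0.001, 0.001]
ft_force: [0.4, 0.5, -0.7]
grip_width: 0.645
shift [-0.0013 -0.0015 -0.0002] turn [-0.001   0.0015 -0.0069] t 13.525 F [ 0.4  0.5 -0.7] g 0.645
[-0.02241906 -0.05447121 -0.01489341] [-0.94790266  0.64021398  1.00658241  1.55291838 -0.55989174  1.25945693
  0.92136285]
```

Gripped at 0.645, about 55 mm against the 56 mm collar. I'll turn anticlockwise.

```bash
python3 -m jog '[[[0,0,0],[0,0,0.1],55],[[0,0,0],[0,0,0.1],55],[[0,0,0],[0,0,0.1],55],[[0,0,0],[0,0,0.1],55]]'
python3 need.py .6373 .118 .156 .607
python3 -c "
from workcell import sensors;o=sensors.get_obs();print(o['torque'],o['joint_pos'])"
```

```text
clock: 14.02
position: [0.6373, 0.118, 0.1562]
ee_rot: [0.19, 0.982, 0.001, 0.001]
ft_force: [1.0, 0.3, -2.2]
grip_width: 0.648
shift [ 0.      0.     -0.0002] turn [-1.500e-03  7.000e-04  9.885e-01] t 14.025 F [ 1.   0.3 -2.2] g 0.648
[-0.05708477 -0.02554334 -0.03043598] [-0.89952246  0.59779456  0.91824488  1.55038286 -0.49367023  1.23883061
  1.28730702]
```

```bash
python3 -m jog '[[[0,0,0],[0,0,0.1],55],[[0,0,0],[0,0,0.1],55],[[0,0,0],[0,0,0.1],55],[[0,0,0],[0,0,0.1],55],[[0,0,0],[0,0,0.1],55]]'
python3 need.py .6373 .118 .156 .607
python3 -m jog '[[[0,0,0],[0,0,0.1],55],[[0,0,0],[0,0,0.1],55],[[0,0,0],[0,0,0.1],55],[[0,0,0],[0,0,0.1],55],[[0,0,0],[0,0,0.07],55]]'
python3 need.py .6373 .118 .156 .607
python3 -c "
from workcell import sensors;o=sensors.get_obs();print(o['torque'],o['joint_pos'])"
```

```text
clock: 14.65
position: [0.6373, 0.118, 0.1562]
ee_rot: [-0.068, 0.998, 0.001, 0.0]
ft_force: [1.1, 0.4, -0.6]
grip_width: 0.64
shift [ 0.      0.     -0.0002] turn [-1.700e-03  4.000e-04  4.718e-01] t 14.65 F [ 1.1  0.4 -0.6] g 0.64
clock: 15.28
position: [0.6373, 0.118, 0.1562]
ee_rot: [-0.306, 0.952, 0.001, 0.0]
ft_force: [-0.7, -0.3, -1.1]
grip_width: 0.646
shift [ 0.     -0.     -0.0002] turn [-0.0021 -0.     -0.014 ] t 15.275 F [-0.7 -0.3 -1.1] g 0.646
[-0.04572607 -0.05128416 -0.0864688 ] [-0.76566038  0.52219017  0.70408915  1.54269261 -0.35498781  1.20719545
  2.19165695]
```

I've turned it about 1.41 rad. I'll release, rise and look.

```bash
python3 -m jog '[[[0,0,0],[0,0,0],75],[[0,0,0],[0,0,0],100],[[0,0,0],[0,0,0],100],[[0,0,0.03],[0,0,0],100],[[0,0,0.04],[0,0,0],100]]'
python3 need.py .6373 .118 .156 .607
python3 -m jog '[[[0,0,0.04],[0,0,0],100],[[-0.03,-0.01,0.02],[0,0,-0.1],100],[[-0.06,0,0],[0,0,-0.1],100],[[-0.06,0,0],[0,0,-0.1],100],[[-0.06,0,0],[0,0,-0.1],100]]'
python3 -m jog '[[[-0.03,-0.05,0],[0,0,0],100],[[-0.03,-0.05,0],[0,0,0],100],[[0,-0.05,0],[0,0,0],100],[[0,0,0],[0,0,0],100]]'
python3 - <<'E'
from h import *
A=[np.mean([cams.camera(n)[0].astype(float) for _ in range(8)],0)[:,:,::-1] for n in('top','scene')]
np.save('avg2.npy',A)
c=np.hstack([cv2.resize(A[0][138:174,210:246],None,fx=11,fy=11,interpolation=cv2.INTER_CUBIC),cv2.resize(A[1][128:164,247:283],None,fx=11,fy=11,interpolation=cv2.INTER_CUBIC)])
cv2.imwrite('pics/col12.png',np.clip(c*2.2,0,255).astype(np.uint8))
crop(A[1].astype(np.uint8),180,120,130,95,6,'pics/s12.png');crop(A[0].astype(np.uint8),190,110,100,140,4,'pics/t12.png')
E
```

```text
clock: 15.9
position: [0.6358, 0.1178, 0.2249]
ee_rot: [-0.303, 0.953, 0.001, -0.002]
ft_force: [0.4, -0.3, 0.2]
grip_width: 0.997
shift [ 0.0015  0.0002 -0.0689] turn [-0.0002 -0.005  -0.0092] t 15.9 F [ 0.4 -0.3  0.2] g 0.997
clock: 16.52
position: [0.4288, 0.1069, 0.2888]
ee_rot: [-0.103, 0.995, -0.0, -0.0]
ft_force: [-0.3, 0.7, 0.9]
grip_width: 0.999
clock: 17.02
position: [0.364, -0.046, 0.2895]
ee_rot: [-0.103, 0.995, 0.004, 0.003]
ft_force: [0.3, 0.5, -0.1]
grip_width: 1.0
```

View pics/col12.png

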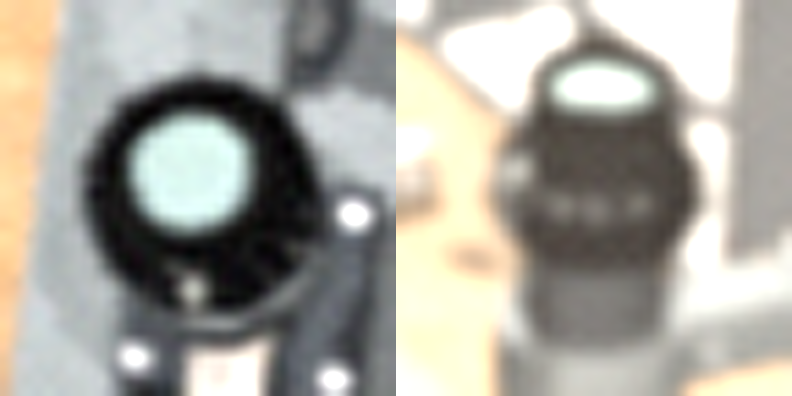

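View pics/s12.png

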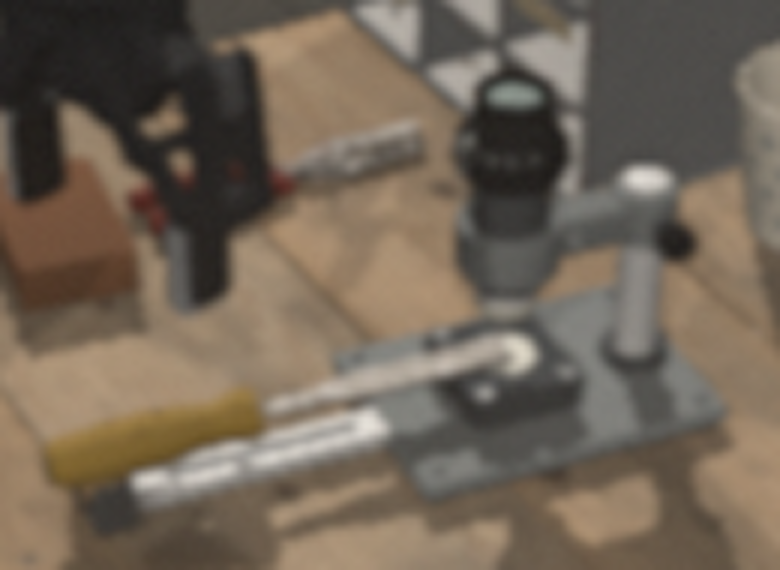

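View pics/t12.png

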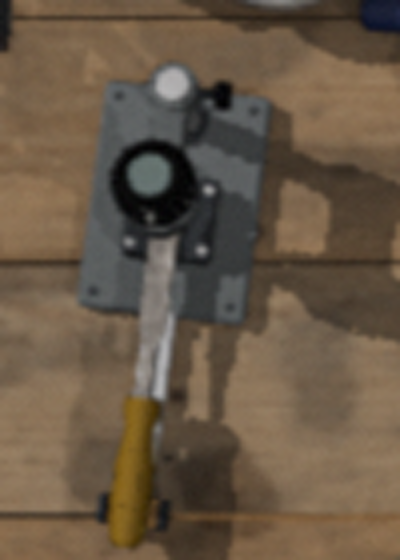

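The long white line now stands at the index: in the top crop it is at (190,290), within about 3° of −x and far from the 20° click spacing. The lens is visibly lower and clear of the blade. One last check on the tip, blade width, collar angle and bystanders.

Run:
```python
from h import *
A=np.load('avg2.npy')
print('tip',onz('scene',[263.8,177.9],.038),'spot',onz('scene',[263.6,178.5],.034))
# blade width in top at a row ~ px row 185
g=A[0].astype(np.float32);hsv=cv2.cvtColor(g.astype(np.uint8),cv2.COLOR_BGR2GRAY)
print(hsv[178,222:236],hsv[190,220:236])
# bystanders: difference first/last
for n,i in(('top',0),('scene',1)):
    d=np.abs(cv2.GaussianBlur(cv2.imread(f'pics/{n}0.png').astype(np.float32),(5,5),0)-cv2.GaussianBlur(A[i].astype(np.float32),(5,5),0)).max(2)
    m=(d>25).astype(np.uint8);k,l,s,c=cv2.connectedComponentsWithStats(m)
    print(n,[(list(s[j][:5])) for j in range(1,k) if s[j][4]>25])
o=sensors.get_obs();print(o['clock'],np.abs(o['joint_velocities']).max(),o['ft_force'])
```

```text
tip [[0.63615524 0.11326838 0.038     ]] spot [[0.63703256 0.11551752 0.034     ]]
[ 81  80  78  84 111 120 120 124 134 135 119  98  89  86] [109 108 104  99 104 123 129 126 123 122 120 124 153 116  73  66]
top [[np.int32(226), np.int32(169), np.int32(8), np.int32(18), np.int32(114)], [np.int32(258), np.int32(173), np.int32(9), np.int32(10), np.int32(33)], [np.int32(236), np.int32(179), np.int32(8), np.int32(10), np.int32(63)], [np.int32(310), np.int32(181), np.int32(41), np.int32(95), np.int32(1066)], [np.int32(225), np.int32(188), np.int32(7), np.int32(10), np.int32(29)], [np.int32(235), np.int32(192), np.int32(15), np.int32(47), np.int32(405)], [np.int32(218), np.int32(206), np.int32(14), np.int32(41), np.int32(369)], [np.int32(267), np.int32(237), np.int32(95), np.int32(147), np.int32(5585)], [np.int32(232), np.int32(245), np.int32(15), np.int32(9), np.int32(89)], [np.int32(323), np.int32(247), np.int32(14), np.int32(35), np.int32(120)], [np.int32(288), np.int32(258), np.int32(41), np.int32(39), np.int32(1028)], [np.int32(259), np.int32(267), np.int32(13), np.int32(15), np.int32(
[... 1428 characters left out ...]
, np.int32(34), np.int32(11), np.int32(138)], [np.int32(260), np.int32(176), np.int32(6), np.int32(7), np.int32(32)], [np.int32(54), np.int32(184), np.int32(19), np.int32(68), np.int32(319)], [np.int32(188), np.int32(185), np.int32(37), np.int32(18), np.int32(351)], [np.int32(247), np.int32(191), np.int32(10), np.int32(6), np.int32(43)], [np.int32(204), np.int32(201), np.int32(45), np.int32(18), np.int32(274)], [np.int32(189), np.int32(213), np.int32(8), np.int32(10), np.int32(57)], [np.int32(232), np.int32(236), np.int32(68), np.int32(70), np.int32(1387)], [np.int32(4), np.int32(310), np.int32(6), np.int32(16), np.int32(56)]]
17.825 0.001310027140626266 [-0.46866257 -0.5365907   0.53690063]
```

Tip-to-spot distance is about 2.4 mm, and no bystander region has changed (only the robot, chisel, microscope and shadows). The arm is still and touching nothing, so I'll hand in.

```bash
python3 -c "
from workcell import manip;print(manip.hand_in())"
```

```text
the job is handed in; nothing more can be done
None
```

The chisel lies on the microscope, handle in the V rest and cutting edge on the white spot. The collar is at the long line's click (1.40). I handed the job in after about 18 s; it reports no verdict.

**What I did**
- **Chisel:** I gripped the handle near its balance point, slid the blade in sideways between the lens and the stage, and lowered it until it touched lightly (6.6 N at the wrist). Then I let go and raised the gripper straight up.
- **Collar:** I read its start as click 0 from the marks on the bevel. I gripped it, turned it about 1.41 rad anticlockwise, let go and moved the arm clear.

**Last checks**
- **Edge:** it was about 2–3 mm from the spot centre in the scene view (limit 9 mm). The top camera could not see the edge, so this comes from one view.
- **Direction:** chisel yaw was between −0.10 and −0.12 rad, measured once after letting go. The microscope's is about −0.11 rad. I did not measure roll beyond the blade looking flat.
- **Collar:** the long line stood within about 3° of the index direction, against about 20° between clicks. The lens tube was visibly lower and clear of the blade.
- **Surroundings:** comparing first and last pictures showed no change at any bystander, though the arm still hid part of the scene view. The arm was still and touching nothing.

**Disagreements:** the two cameras differed by about 2–9 mm. Handle and base plate heights triangulated about 3–8 mm low, while the stage screws agreed to about 1 mm. The handle centre line measured about 4 mm to one side of the rest line, which is near the measuring error.

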